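Wind and set the countertop timer

ROBOT

A 6-joint arm with a two-finger parallel gripper is mounted at the origin on a cart in front of the work surface, level with it; the furniture and walls round the work are solid. World frame = base frame: x ahead of the robot, y to its left, z up, the work surface at z = 0. Lengths are in m, angles in rad, forces in N, time in s.
With the tool pointing down it reaches from about 0.375 to 0.9 m from the base axis. Payload 3.1 kg.
Tool frame: the origin (TCP) lies between the finger pads; the fingertips stand 19 mm ahead of it and the grasp point (between the pads) is the TCP; z points along the fingers, y is the direction in which the jaws open and shut (so a half turn about z gives the same grasp; the last joint's range is limited). The gripper opens to 85 mm and grips with 20 to 120 N. Pads are 22 mm wide; open, the fingers measure 114 mm over their backs; the gripper's body (76 mm by 85 mm) begins 54 mm behind the grasp point. The pads swing forward as they close: fully open they stand 13 mm farther back than shut.
Start: joints at [1.115, 0.527, 1.433, -0, 1.181, -0.178], TCP at [0.171, 0.601, 0.25] pointing down, gripper open.
Joint ranges: [-3.08, 3.08], [-0.75, 2.2], [0.22, 2.44], [-1.43, 4.57], [0, 2.65], [-2.85, 2.85]. Speed limits (rad/s): [2.79, 2.79, 3.14, 3.14, 3.14, 3.14].

INTERFACE

Orientations are given as a unit quaternion [x, y, z, w].
In Python, from station import manip, optics, job gives the robot as it stands.
- The arm moves only by the shell command python3 -m inch 'ROWS' [OPENING] [FORCE]. ROWS is JSON, one flat list of numbers, 4 for each row, row after row: the shift along the world's x, y, z in cm, then the turn about the world's z in rad. A call has 1 to 20 rows; each row shifts and turns the commanded pose from where the row before left it; what a row does not reach is not made up. A row lasts 1/8 s, in which the tool goes at most 62.5 mm and 10.7 degrees, less where a joint would pass 70% of its speed; a pose out of reach is approached as far as the arm can. A call with a gripper value outside its range is refused whole. OPENING is the opening in per cent of the stroke, from 0 (shut) to 100 (fully open), set as the call begins (- or left out, the last holds). The fingers move at their own pace and stop on an object; FORCE is the grip in N (left out, the last holds). Time passes only in rows, so rows that do not move let the fingers close. It gives the time, the measured TCP pose, the force and the opening at its end, in the units of the state.
- manip.sense(): the state, without advancing time (a new reading comes with each control period).
- optics.snapshot(name): name is "scene" or "top"; returns (picture, depth): 420x560x3 uint8, red, green, blue; 420x560 float32, m along the optical axis (not along the pixel's ray), 0 where there is no reading.
- optics.camera_model(name): a dict with "mtx" (3x3 intrinsics, pixels), "dist_coeffs" ([k1, k2, p1, p2, k3] as OpenCV has them; the pictures are not rectified), "camera_from_world" (4x4, takes a point from world to camera coordinates). Camera axes: x right, y up, looking along -z (the intrinsics and any distortion apply to the point x, -y, -z); pixel columns grow to the right and rows downward; lengths in m; the calibration is good to about 2 mm. A picture is of the moment at which its call begins. camera_model takes no time and is no camera call.
- job.sign_off(): hands the job in, once; it reports no verdict.
The state is a dict: "t": time; "q": joint angles; "qd": joint speeds; "tau": joint torques, N m; "tcp_pos": TCP position; "tool_rot": TCP orientation; "force": force on the tool from outside, world axes, zero at the start; "ft_torque": the same for the moment, N m; "finger_gap": opening from 0.0 (shut) to 1.0 (fully open).
Only numpy, scipy, OpenCV 4.12 (cv2) and the standard library are available. Lean on these libraries where they do the work, as an engineer would, in place of code of your own. Each camera call takes 0.05 s, during which the arm holds its last target.

TASK

Set the wind-up timer for the next weighing: pressing its knob down so that the light timer stays put on its plate and does not spin or slide, turn the knob clockwise all the way to its end stop, then turn it back so that its white line points at the red mark, and let go. Press firmly but not hard (the timer takes at most 25 N), keep the timer standing where and as it stands, and leave the things around it alone.

Things in the scene. Friction and masses are not known exactly. Their poses are not given: they have to be found in the camera images.
- plate: fixed smooth metal plate, 150 x 150 x 8 mm, lying on the worktop; origin at the centre of its underside, z up
- timer: loose, light (about 0.3 kg) round white timer, 96 mm across, on four hard feet on the plate. Origin: centre of its underside (top of the plate), z up, x from its axis to the red mark. Face 45 mm above the origin. Unpressed it spins when its knob is turned; pressed down with about 12 N or more it stays put; over 25 N on the plate, its own weight included, is too much
- timer_mark (a point): outer end of the red mark on the timer's face, at the rim, 46 mm from the timer's axis and 44 mm above its origin; it must not be moved by more than 10 mm
- knob_seat (a point): on the timer's axis, 69 mm above its origin, x to the red mark: the middle of the knob's grip bar when the knob is pushed down to its seat. Black bar 46 long, 14 wide, 26 high on a skirt 52 across, top 13 mm below the bar's middle. At the start the knob stands 0 to 8 mm higher (not measured): it slides down at about 2 N, stays there, and from the seat a spring of 6 N/mm gives up to 4 mm
- timer_knob (a joint): angle of the knob in rad: grows as it turns clockwise seen from above; 0 and 1.5 are hard stops (the long white ticks). The end of the bar with the white line points at the red mark (the timer's x axis) at 0.75 and lies 0.75 minus this value anticlockwise of it, seen from above. A stiff friction of about 0.2 N m holds it where it is left
- check_weight: bystander: brass weight with a knob, 30 mm across, 40 mm high, standing to the left of the plate; origin at the centre of its underside
- stamp: bystander: rubber stamp with a round black handle, foot 22 x 52 mm, 78 mm high, standing to the right of the plate; origin at the centre of its underside
- tape: bystander: roll of grey tape, 102 mm across, 48 mm high, lying beyond the plate; origin at the centre of its underside
Things that resemble listed ones, but are neither listed nor needed, are in the scene too. Of the things that look like the timer, the smallest one is meant.

How it is judged:
By the outcome, as a careful person would: the job done as asked, in the order asked, and still so for the second after the job is handed in, with the robot touching nothing.
It also fails if it takes over 72 s, if anything falls off the work surface, if the arm or the gripper's body presses on something with over 40 N, if the wrist force passes 120 N, or if a joint passes its speed limit or range.

## Working session

There is one attempt and no reset: what is moved stays moved. The work goes in short steps, Python scripts to look and compute and a shell command to move; the robot and the scene stay as the last step left them, time stands still between calls to the robot, and variables do not carry over. Pictures are saved under pics/ and viewed, and the job is handed in when it is done.

```bash
ls; mkdir -p pics
python3 - <<'E'
from station import manip, optics, job
import cv2,numpy as np
for n in ("scene","top"):
    p,d=optics.snapshot(n); cv2.imwrite(f"pics/{n}0.png",p[:,:,::-1]); np.save(f"pics/{n}0.npy",d)
    m=optics.camera_model(n); print(n,np.round(m["mtx"],1).tolist(),m["dist_coeffs"],np.round(m["camera_from_world"],3).tolist())
s=manip.sense();print({k:np.round(v,3).tolist() for k,v in s.items()})
E
```

```text
pics
scene [[431.4, 0.0, 277.4], [0.0, 431.4, 209.6], [0.0, 0.0, 1.0]] [0.02064366 0.         0.         0.         0.        ] [[-0.619, -0.785, -0.005, 0.378], [0.366, -0.294, 0.883, -0.267], [-0.695, 0.545, 0.469, -0.465], [0.0, 0.0, 0.0, 1.0]]
top [[507.6, 0.0, 275.7], [0.0, 507.6, 208.9], [0.0, 0.0, 1.0]] [0.06428764 0.         0.         0.         0.        ] [[0.014, -1.0, -0.008, 0.01], [0.986, 0.012, 0.166, -0.602], [-0.166, -0.01, 0.986, -1.088], [0.0, 0.0, 0.0, 1.0]]
{'t': 0.1, 'q': [1.116, 0.528, 1.434, 0.0, 1.181, -0.178], 'qd': [0.0, -0.002, -0.003, 0.0, -0.001, 0.0], 'tau': [-0.001, -44.33, -17.858, -0.0, 0.004, 0.0], 'tcp_pos': [0.17, 0.601, 0.249], 'tool_rot': [0.138, 0.99, -0.001, -0.0], 'force': [-0.086, -0.396, -0.552], 'ft_torque': [0.032, 0.052, 0.009], 'finger_gap': 1.001}
```

View pics/scene0.png

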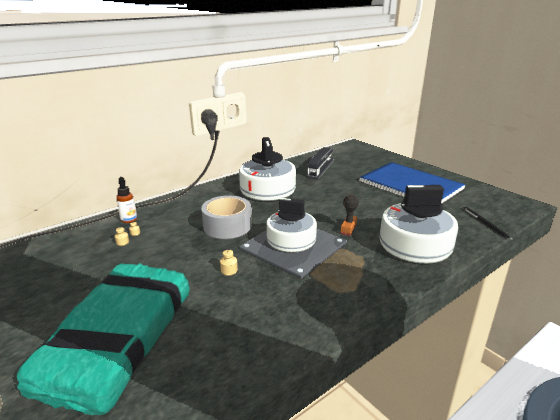

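View pics/top0.png

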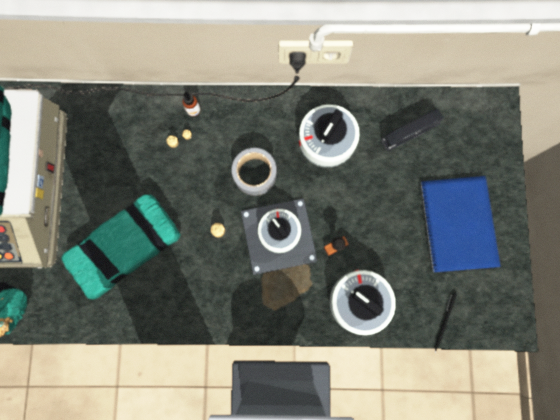

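Three things look like the timer. In the top view they are at (330,135), (279,230) and (363,302). The one at (279,230) is the smallest and the only one on a plate. I'll confirm that in enlarged crops.

```bash
cat > h.py <<'E'
import cv2,numpy as np
from station import manip, optics
def snap(n,tag):
    p,d=optics.snapshot(n); cv2.imwrite(f"pics/{n}{tag}.png",p[:,:,::-1]); np.save(f"pics/{n}{tag}.npy",d); return p,d
def ray(n,u,v):
    m=optics.camera_model(n);K=np.array(m["mtx"]);T=np.array(m["camera_from_world"])
    x,y=cv2.undistortPoints(np.array([[[u,v]]],float),K,np.array(m["dist_coeffs"]))[0,0]
    R=T[:3,:3];c=-R.T@T[:3,3];return c,R.T@np.array([x,-y,-1.])
def at(n,u,v,z):
    c,r=ray(n,u,v);return c+r*(z-c[2])/r[2]
def atd(n,u,v,d):
    c,r=ray(n,u,v);return c+r*d
def proj(n,P):
    m=optics.camera_model(n);K=np.array(m["mtx"]);T=np.array(m["camera_from_world"])
    q=(T[:3,:3]@np.atleast_2d(P).T).T+T[:3,3];q[:,1:]*=-1
    return cv2.projectPoints(q.reshape(-1,1,3),np.zeros(3),np.zeros(3),K,np.array(m["dist_coeffs"]))[0][:,0]
def crop(n,tag,u0,v0,w,h,s):
    im=cv2.imread(f"pics/{n}{tag}.png")[v0:v0+h,u0:u0+w]
    im=cv2.resize(im,None,fx=s,fy=s,interpolation=cv2.INTER_CUBIC)
    cv2.imwrite(f"pics/{n}{tag}_c.png",im)
E
python3 - <<'E'
from h import *
crop("top","0",235,190,90,90,6.6); crop("scene","0",235,180,120,95,6.3)
d=np.load("pics/top0.npy")
for u,v in [(279,230),(279,224),(295,243),(262,230),(248,208),(308,206),(315,262),(256,268)]:
    print(u,v,np.round(atd("top",u,v,d[v,u]),4))
E
```

```text
279 230 [0.5484 0.01   0.0972]
279 224 [0.5609 0.0102 0.1002]
295 243 [ 0.5261 -0.0258  0.0471]
262 230 [0.553  0.0478 0.0567]
248 208 [0.6111 0.0834 0.0036]
308 206 [ 0.6177 -0.0568  0.0026]
315 262 [ 0.4875 -0.0733  0.0018]
256 268 [0.4716 0.0616 0.0101]
```

View pics/top0_c.png

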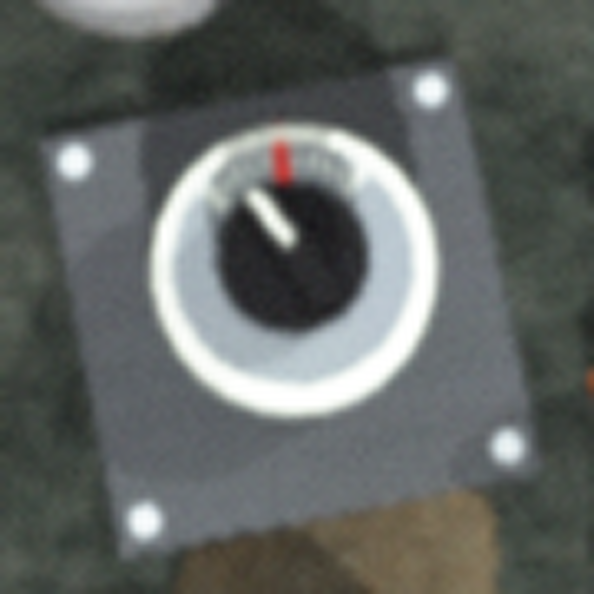

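View pics/scene0_c.png

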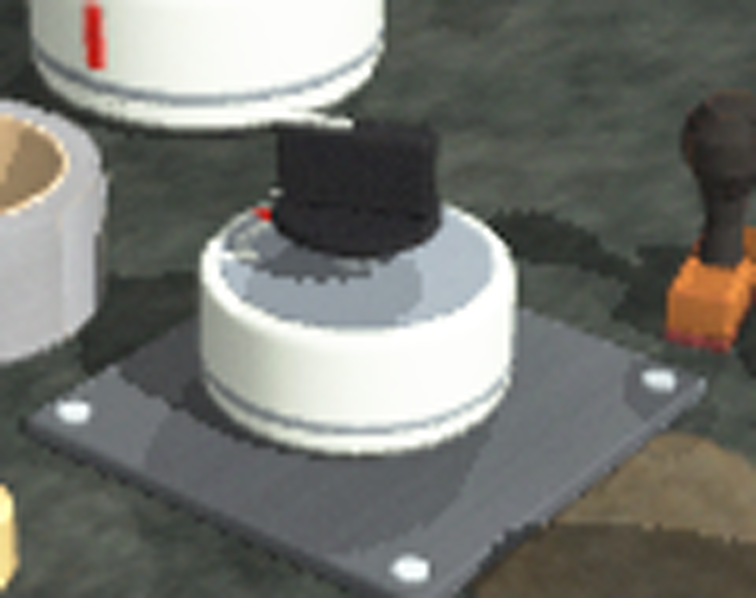

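```bash
cat > fit.py <<'E'
from h import *
def cp(x,y): return 235+x/6.6-0.5+0.5/6.6,190+y/6.6-0.5+0.5/6.6
if __name__=="__main__":
    for nm,x,y,z in [("rimL",150,270,.050),("rimR",440,270,.050),("rimT",294,123,.050),("rimB",294,416,.048),("markout",280,143,.052),("markin",286,184,.053),("s1",75,161,.008),("s2",431,91,.008),("s3",507,446,.008),("s4",145,521,.008),("wl_out",251,191,.096),("wl_in",294,245,.096),("skirtL",218,255,.062),("skirtR",369,255,.062)]:
        print(nm,np.round(at("top",*cp(x,y),z),4))
    d=np.load("pics/top0.npy"); P=[]
    for v in range(222,240):
        for u in range(268,292):
            P.append(atd("top",u,v,d[v,u]))
    P=np.array(P); b=P[P[:,2]>.088]; print(len(b),np.median(b[:,2]),b.mean(0),np.percentile(b[:,2],[10,90]))
    w,V=np.linalg.eigh(np.cov(b[:,:2].T));print(w**.5*12**.5,V[:,1],np.degrees(np.arctan2(V[1,1],V[0,1])))
    d=np.load("pics/scene0.npy")
    c=cv2.imread("pics/top0.png")
    pl=[atd("top",u,v,np.load("pics/top0.npy")[v,u])[2] for v in range(246,252) for u in range(250,260)];print("plate z",np.median(pl))
    fa=[atd("top",u,v,np.load("pics/top0.npy")[v,u])[2] for v in range(241,245) for u in range(276,284)];print("face z",np.median(fa))
E
python3 fit.py
```

```text
rimL [0.5526 0.0585 0.05  ]
rimR [ 0.5539 -0.0394  0.05  ]
rimT [0.6036 0.0105 0.05  ]
rimB [0.5042 0.0093 0.048 ]
markout [0.5963 0.0152 0.052 ]
markin [0.5821 0.0129 0.053 ]
s1 [0.5962 0.0876 0.008 ]
s2 [ 0.6228 -0.0376  0.008 ]
s3 [ 0.4981 -0.0646  0.008 ]
s4 [0.4705 0.0604 0.008 ]
wl_out [0.5732 0.0241 0.096 ]
wl_in [0.5557 0.0099 0.096 ]
skirtL [0.5565 0.0353 0.062 ]
skirtR [ 0.5571 -0.0151  0.062 ]
120 0.09890138618118693 [0.54714048 0.00844354 0.13424613] [0.09555498 0.1015595 ]
[0.02614241 0.09207095] [-0.99601871 -0.08914447] -174.88560903086614
plate z 0.010163905940820284
face z 0.05475343220010542
```

The target is the timer on the plate. In the top crop the red mark is at (282,162) and the white line runs from (251,191) to (294,245). I'll overlay a model in both views to check the axis before moving.

```bash
cat > ov.py <<'E'
from h import *
import sys
def overlay(tag,ax,ay,mk,wl,lift,out):
    t=np.linspace(0,2*np.pi,60)
    def circ(r,z): return np.c_[ax+r*np.cos(t),ay+r*np.sin(t),0*t+z]
    def seg(a,r0,r1,z,off=0): return np.array([[ax+r*np.cos(a)-off*np.sin(a),ay+r*np.sin(a)+off*np.cos(a),z] for r in (r0,r1)])
    zt=.09+lift; mk=np.radians(mk); wl=np.radians(wl)
    box=np.array([[ax+s*.023*np.cos(wl)-q*.007*np.sin(wl),ay+s*.023*np.sin(wl)+q*.007*np.cos(wl),zt] for s,q in ((1,1),(1,-1),(-1,-1),(-1,1),(1,1))])
    L=[(circ(.048,.050),(0,255,0)),(circ(.048,.014),(0,255,0)),(circ(.026,.064+lift),(255,255,0)),(seg(mk,.03,.046,.053),(255,0,255)),(box,(0,255,255)),(seg(wl,0,.023,zt),(255,0,0))]
    for n,(u0,v0,w,h,s) in (("top",(235,190,90,75,6.6)),("scene",(235,180,120,95,6.6))):
        im=cv2.imread(f"pics/{n}{tag}.png")[v0:v0+h,u0:u0+w]
        im=cv2.resize(im,None,fx=s,fy=s,interpolation=cv2.INTER_CUBIC)
        for P,c in L:
            q=(proj(n,P)-[u0,v0]+.5)*s-.5
            cv2.polylines(im,[np.round(q).astype(int)],False,c,1,cv2.LINE_AA)
        cv2.imwrite(f"pics/{out}_{n}.png",im)
if __name__=="__main__":
    overlay(sys.argv[1],*map(float,sys.argv[2:7]),sys.argv[7])
E
python3 ov.py 0 0.553 0.0097 8 39 0.006 ov0
python3 -c "
import cv2,numpy as np
a=cv2.imread('pics/ov0_top.png');b=cv2.imread('pics/ov0_scene.png');print(a.shape,b.shape)"
```

```text
(495, 594, 3) (627, 792, 3)
```

View pics/ov0_top.png

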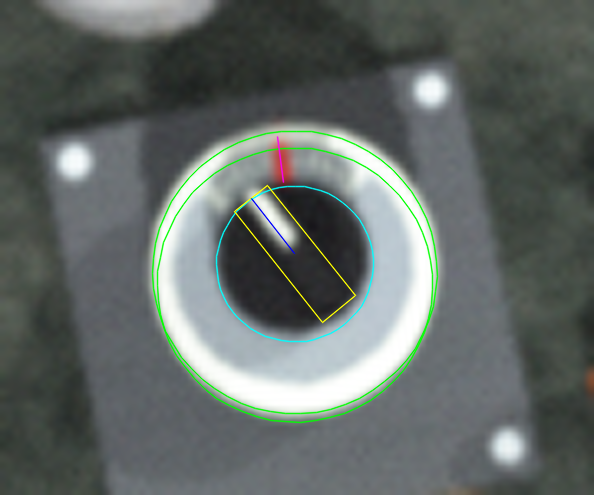

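View pics/ov0_scene.png

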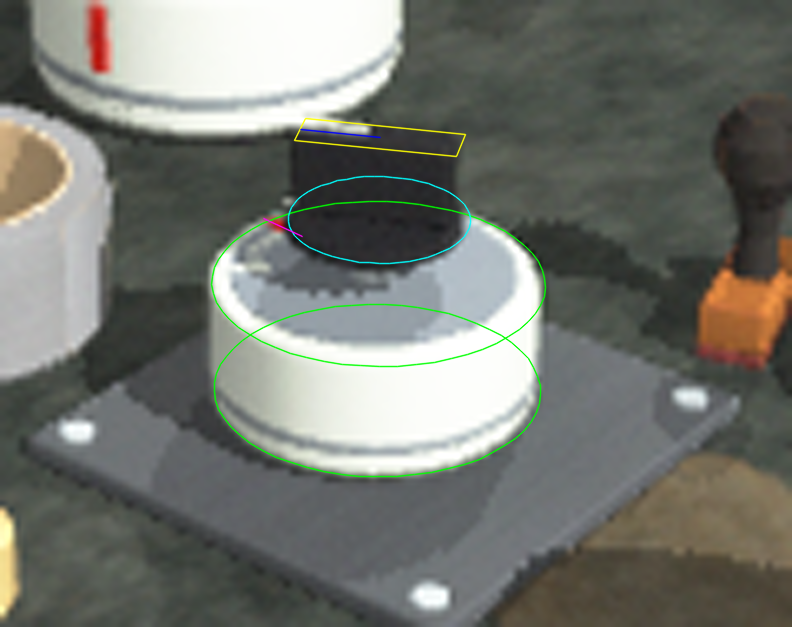

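Applying about +1 mm in x and +0.8 mm in y puts the axis near (0.554, 0.0105), the bar at about 39° and the mark at about 8°. Next I'll move above the knob with the jaws across the bar (jaw direction 129°).

```bash
python3 -m inch '[2.735,-4.22,0,0.0684,2.735,-4.22,0,0.0684,2.735,-4.22,0,0.0684,2.735,-4.22,0,0.0684,2.735,-4.22,0,0.0684,2.735,-4.22,0,0.0684,2.735,-4.22,0,0.0684,2.735,-4.22,0,0.0684,2.735,-4.22,0,0.0684,2.735,-4.22,0,0.0684,2.735,-4.22,0,0.0684,2.735,-4.22,0,0.0684,2.735,-4.22,0,0.0684,2.735,-4.22,0,0.0684,0,0,0,0,0,0,0,0]' 50 40
```

```text
t: 2.1
tcp_pos: [0.5528, 0.0106, 0.2497]
tool_rot: [-0.333, 0.943, 0.001, -0.001]
force: [0.2, -0.1, -0.8]
finger_gap: 0.502
```

```bash
python3 -m inch '[0.1,0,-2.5,0,0,0,-2.5,0,0,0,-2.5,0,0,0,-2.5,0,0,0,-2,0,0,0,0,0,0,0,0,0]'
python3 - <<'E'
from h import *
for n in("top","scene"): snap(n,"1")
crop("scene","1",215,140,140,110,5.6); crop("top","1",225,170,110,90,6)
E
```

```text
t: 2.98
tcp_pos: [0.5546, 0.0112, 0.131]
tool_rot: [-0.334, 0.942, -0.0, 0.0]
force: [-0.1, -0.6, 0.5]
finger_gap: 0.501
```

View pics/scene1_c.png

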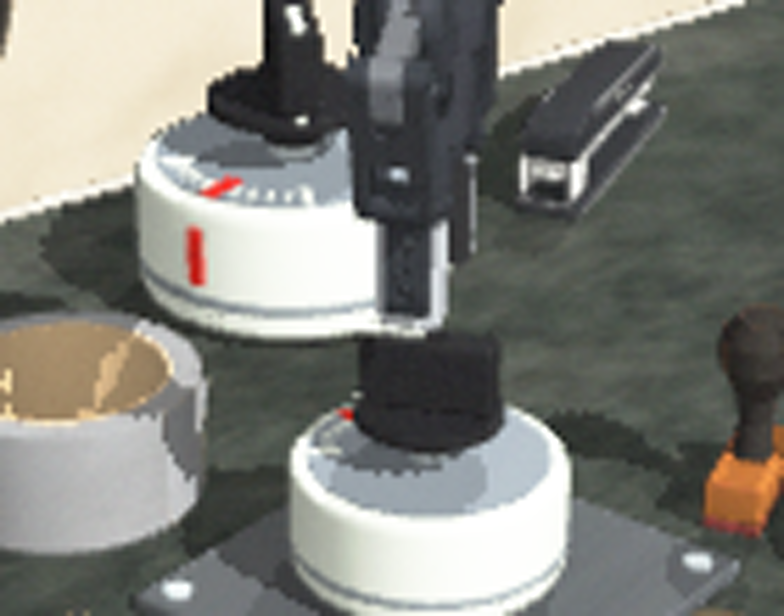

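View pics/top1_c.png

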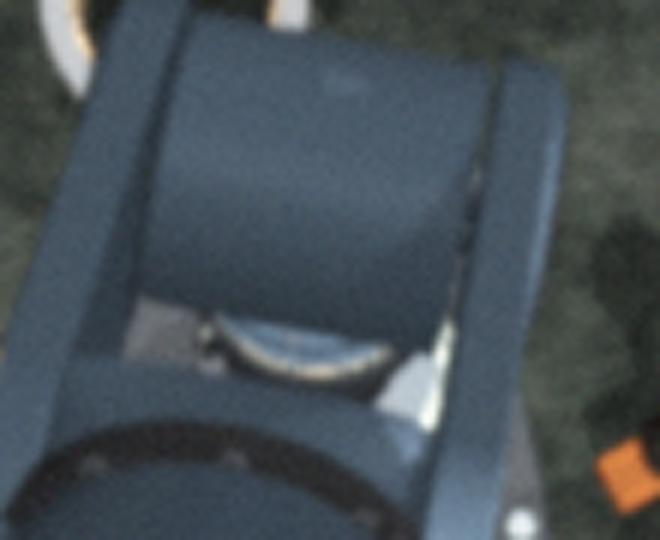

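The view shows the fingers centred along the bar and straddling it: the near finger is at crop (412,320) and the bar spans columns 360–500. I'll descend and grip.

```bash
python3 -m inch '[0,0,-1.5,0,0,0,-1.2,0,0,0,-0.8,0,0,0,-0.3,0,0,0,0,0,0,0,0,0]' && python3 -m inch '[0,0,0,0,0,0,0,0,0,0,0,0]' 25 30 && python3 -m inch '[0,0,0,0,0,0,0,0,0,0,0,0,0,0,0,0]' 0 30; python3 -c "
from station import manip;s=manip.sense();print(s['ft_torque'],s['force'])"
```

```text
t: 3.82
tcp_pos: [0.5549, 0.0103, 0.0925]
tool_rot: [-0.334, 0.943, -0.0, 0.0]
force: [0.8, -0.8, 0.5]
finger_gap: 0.495
t: 4.2
tcp_pos: [0.5547, 0.0104, 0.0925]
tool_rot: [-0.334, 0.943, -0.0, 0.0]
force: [-0.4, 0.6, 1.0]
finger_gap: 0.253
t: 4.7
tcp_pos: [0.5549, 0.0104, 0.0924]
tool_rot: [-0.334, 0.943, -0.0, 0.0]
force: [0.6, -0.2, 0.3]
finger_gap: 0.154
[ 0.01189602 -0.06933194  0.07778004] [ 0.61142367 -0.15252939  0.33741364]
```

Gripped: gap 0.154, about 13 mm, with no side force. Now I'll press down in small steps and watch the force.

```bash
python3 -m inch '[0,0,0,0,0,0,-0.2,0,0,0,-0.2,0,0,0,0,0]' 0 60; python3 -m inch '[0,0,-0.1,0,0,0,0,0]';python3 -m inch '[0,0,-0.1,0,0,0,0,0]'
```

```text
t: 5.2
tcp_pos: [0.5549, 0.0104, 0.0882]
tool_rot: [-0.334, 0.943, -0.0, 0.0]
force: [1.1, 0.3, 1.3]
finger_gap: 0.151
t: 5.45
tcp_pos: [0.5549, 0.0104, 0.0873]
tool_rot: [-0.334, 0.943, -0.0, 0.0]
force: [1.0, 0.1, 1.1]
finger_gap: 0.15
t: 5.7
tcp_pos: [0.5548, 0.0104, 0.0863]
tool_rot: [-0.334, 0.943, -0.0, 0.0]
force: [1.1, -0.2, 2.2]
finger_gap: 0.15
```

```bash
python3 -m inch '[0,0,-0.08,0,0,0,0,0]';python3 -m inch '[0,0,-0.08,0,0,0,0,0]';python3 -m inch '[0,0,-0.08,0,0,0,0,0]'
```

```text
t: 5.95
tcp_pos: [0.5549, 0.0104, 0.0855]
tool_rot: [-0.334, 0.943, -0.0, 0.0]
force: [2.2, 0.1, 0.2]
finger_gap: 0.149
t: 6.2
tcp_pos: [0.5549, 0.0104, 0.0847]
tool_rot: [-0.334, 0.943, -0.0, 0.0]
force: [2.2, -0.2, 2.2]
finger_gap: 0.153
t: 6.45
tcp_pos: [0.5549, 0.0103, 0.0842]
tool_rot: [-0.334, 0.943, -0.0, 0.0]
force: [1.2, -0.3, 4.0]
finger_gap: 0.153
```

```bash
python3 -m inch '[0,0,-0.08,0,0,0,0,0]';python3 -m inch '[0,0,-0.05,0,0,0,0,0]';python3 -m inch '[0,0,-0.05,0,0,0,0,0]'
```

```text
t: 6.7
tcp_pos: [0.5549, 0.0103, 0.0837]
tool_rot: [-0.334, 0.943, -0.0, 0.0]
force: [0.3, 0.8, 7.1]
finger_gap: 0.15
t: 6.95
tcp_pos: [0.5549, 0.0104, 0.0834]
tool_rot: [-0.334, 0.943, -0.0, 0.0]
force: [-0.3, 0.1, 9.1]
finger_gap: 0.151
t: 7.2
tcp_pos: [0.5549, 0.0104, 0.0831]
tool_rot: [-0.334, 0.943, -0.0, 0.0]
force: [0.5, -0.8, 9.8]
finger_gap: 0.15
```

```bash
python3 -m inch '[0,0,-0.08,0,0,0,0,0]';python3 -m inch '[0,0,-0.07,0,0,0,0,0]'; for i in 1 2 3; do python3 -m inch '[0,0,0,0]' | grep -E "force"; done; python3 -c "
from station import manip;s=manip.sense();print(s['ft_torque'],s['force'])"
```

```text
t: 7.45
tcp_pos: [0.5549, 0.0104, 0.0827]
tool_rot: [-0.334, 0.943, -0.0, 0.0]
force: [-0.9, 0.9, 13.2]
finger_gap: 0.146
t: 7.7
tcp_pos: [0.5549, 0.0103, 0.0823]
tool_rot: [-0.334, 0.943, -0.0, 0.001]
force: [-1.0, -0.7, 14.9]
finger_gap: 0.15
force: [0.4, -1.3, 14.5]
force: [-1.1, -0.8, 14.1]
force: [-0.6, 0.0, 13.9]
[0.01093655 0.15586507 0.03278082] [-6.18079421e-01  3.54141238e-04  1.39187660e+01]
```

```bash
cat > st.py <<'E'
from station import manip;import numpy as np
s=manip.sense();r=s['tool_rot'];a=2*np.arctan2(r[1],r[0])-np.pi/2
print("yaw %.4f"%a,"ft",np.round(s['ft_torque'],3),"F",np.round(s['force'],1),"q6 %.3f"%s['q'][5])
E
python3 st.py; python3 -m inch '[0,0,-0.04,0,0,0,0,-0.03,0,0,0,-0.04,0,0,0,-0.04,0,0,0,-0.04,0,0,0,-0.04]'; python3 st.py
```

```text
yaw 2.2517 ft [0.011 0.156 0.033] F [-0.6  0.  13.9] q6 -2.434
t: 8.82
tcp_pos: [0.555, 0.0103, 0.0821]
tool_rot: [-0.243, 0.97, -0.001, 0.001]
force: [-1.4, -0.5, 15.2]
finger_gap: 0.149
yaw 2.0615 ft [0.037 0.099 0.207] F [-1.4 -0.5 15.2] q6 -2.244
```

The reaction torque is 0.2 N m, which matches knob friction. I'll check that the timer is not spinning.

```bash
python3 -m inch '[0,0,0,-0.05,0,0,0,-0.05,0,0,0,-0.05,0,0,0,-0.05,0,0,0,-0.05]'; python3 st.py
python3 - <<'E'
from h import *
snap("scene","2"); 
a=[cv2.resize(cv2.imread(f"pics/scene{t}.png")[195:260,250:330],None,fx=4.9,fy=4.9,interpolation=cv2.INTER_CUBIC) for t in "02"]
cv2.imwrite("pics/cmp2.png",np.hstack(a))
E
```

```text
t: 9.45
tcp_pos: [0.5551, 0.0101, 0.0821]
tool_rot: [-0.12, 0.993, -0.001, 0.001]
force: [0.2, -1.5, 15.6]
finger_gap: 0.153
yaw 1.8113 ft [-0.105  0.169  0.216] F [ 0.2 -1.5 15.6] q6 -1.993
```

View pics/cmp2.png

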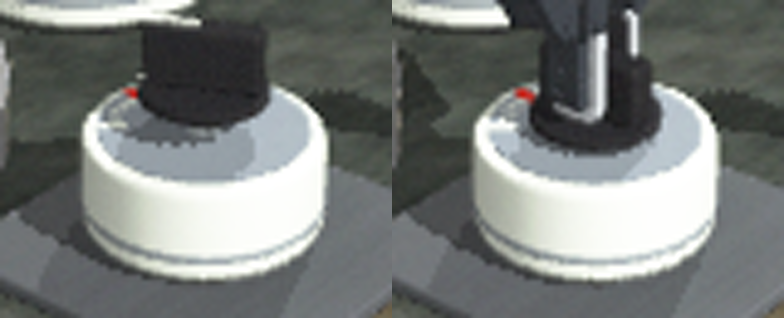

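The mark and tick are where they were (left panel (132,93), right panel (130,93)), and the knob is turning and down on its seat. Continuing clockwise.

```bash
python3 -m inch '[0,0,0,-0.06,0,0,0,-0.06,0,0,0,-0.06,0,0,0,-0.06,0,0,0,-0.06]'; python3 st.py;  python3 -m inch '[0,0,0,-0.06,0,0,0,-0.06,0,0,0,-0.06,0,0,0,-0.06]'; python3 st.py
```

```text
t: 10.12
tcp_pos: [0.5551, 0.0099, 0.0821]
tool_rot: [0.03, 1.0, -0.001, 0.001]
force: [-0.3, -1.8, 15.4]
finger_gap: 0.149
yaw 1.5111 ft [-0.267  0.195  0.214] F [-0.3 -1.8 15.4] q6 -1.693
t: 10.62
tcp_pos: [0.5551, 0.0098, 0.0821]
tool_rot: [0.149, 0.989, -0.001, 0.001]
force: [-1.4, -1.9, 15.4]
finger_gap: 0.151
yaw 1.2712 ft [-0.293  0.166  0.225] F [-1.4 -1.9 15.4] q6 -1.453
```

```bash
python3 -m inch '[0,0.02,-0.05,-0.04,0,0,0,-0.03,0,0,0,-0.03]' | grep force; python3 st.py; for i in 1 2 3; do python3 -m inch '[0,0,0,-0.02,0,0,0,-0.01]' >/dev/null; python3 st.py; done
```

```text
force: [-1.1, -3.0, 16.5]
yaw 1.1724 ft [-0.477  0.264  0.202] F [-1.1 -3.  16.5] q6 -1.354
yaw 1.1430 ft [-0.481  0.278  0.206] F [-2.2 -3.  17. ] q6 -1.324
yaw 1.1130 ft [-0.464  0.238  0.195] F [-1.2 -2.5 17.3] q6 -1.294
yaw 1.0829 ft [-0.481  0.236  0.254] F [-1.1 -3.1 16.4] q6 -1.264
```

```bash
python3 -m inch '[0,-0.04,0,0]' | grep force; for i in 1 2 3 4 5; do python3 -m inch '[0,0,0,-0.01,0,0,0,-0.01]' >/dev/null; python3 st.py; done
```

```text
force: [-1.0, -1.6, 17.6]
yaw 1.0627 ft [-0.295  0.234  0.248] F [-0.9 -1.3 17.6] q6 -1.245
yaw 1.0428 ft [-0.263  0.272  0.173] F [-0.6 -1.9 17.5] q6 -1.225
yaw 1.0228 ft [-0.28   0.194  0.186] F [-1.2 -1.5 17.4] q6 -1.205
yaw 1.0029 ft [-0.323  0.222  0.194] F [-2.6 -2.7 17.9] q6 -1.185
yaw 0.9828 ft [-0.323  0.24   0.225] F [-2.  -1.9 17. ] q6 -1.165
```

```bash
for i in 1 2 3 4 5; do python3 -m inch '[0,0,0,-0.01,0,0,0,-0.01]' >/dev/null; python3 st.py; done
```

```text
yaw 0.9628 ft [-0.261  0.231  0.166] F [-1.6 -2.1 17. ] q6 -1.145
yaw 0.9434 ft [-0.262  0.285  0.385] F [-0.7 -2.  17.1] q6 -1.125
yaw 0.9239 ft [-0.252  0.287  0.37 ] F [-2.4 -1.5 17.7] q6 -1.106
yaw 0.9039 ft [-0.175  0.167  0.418] F [-0.6 -1.2 16.8] q6 -1.086
yaw 0.8838 ft [-0.191  0.24   0.453] F [-0.3 -2.  17.4] q6 -1.066
```

The torque jumped from 0.17 to 0.39 N m at yaw ≈0.95, where the stop was expected (0.96). Now I'll check whether the timer moved.

Run:
```python
from h import *
snap("scene","3"); snap("top","3")
a=[cv2.resize(cv2.imread(f"pics/scene{t}.png")[195:260,250:330],None,fx=4.9,fy=4.9,interpolation=cv2.INTER_CUBIC) for t in "23"]
cv2.imwrite("pics/cmp3.png",np.hstack(a))
```

```text
(no output)
```

View pics/cmp3.png

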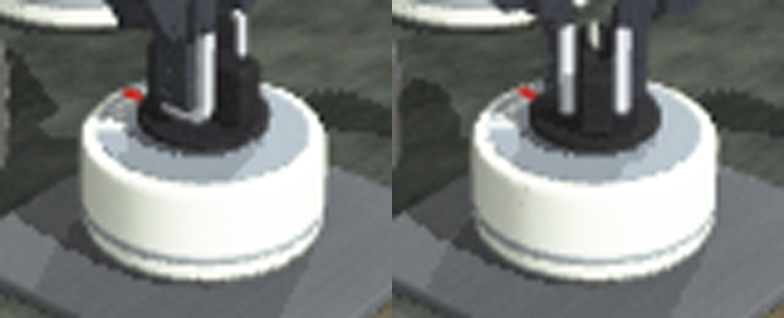

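The mark has shifted only about 4 crop px (under 3 mm, limit 10). The knob is at its stop, so I'll reverse in small steps to find where it breaks loose.

```bash
for i in 1 2 3 4 5 6; do python3 -m inch '[0,0,0,0.01]' >/dev/null; python3 st.py; done
```

```text
yaw 0.8941 ft [-0.196  0.22   0.327] F [-0.6 -2.1 16.5] q6 -1.076
yaw 0.9033 ft [-0.239  0.19   0.188] F [-1.  -2.2 16.6] q6 -1.085
yaw 0.9126 ft [-0.214  0.188  0.023] F [-1.9 -1.4 17.4] q6 -1.095
yaw 0.9218 ft [-0.269  0.23  -0.125] F [-1.9 -1.5 16.3] q6 -1.105
yaw 0.9312 ft [-0.244  0.198 -0.215] F [-1.1 -1.  16.6] q6 -1.114
yaw 0.9411 ft [-0.212  0.218 -0.203] F [-1.3 -2.2 17.9] q6 -1.124
```

Break-loose is at yaw ≈0.927, so the target yaw is 0.927 + 0.75 = 1.677, which is 0.736 rad from here.

```bash
python3 -m inch '[0,0,0,0.05,0,0,0,0.05,0,0,0,0.05,0,0,0,0.05,0,0,0,0.05,0,0,0,0.05,0,0,0,0.05]' | grep force; python3 st.py;  python3 -m inch '[0,0,0,0.05,0,0,0,0.05,0,0,0,0.05,0,0,0,0.05,0,0,0,0.05,0,0,0,0.05,0,0,0,0.036,0,0,0,0]'; python3 st.py
```

```text
force: [-1.4, -1.4, 17.0]
yaw 1.2921 ft [-0.121  0.217 -0.193] F [-1.4 -1.4 17. ] q6 -1.475
t: 17.1
tcp_pos: [0.5553, 0.0102, 0.0819]
tool_rot: [-0.028, 1.0, -0.0, 0.001]
force: [-1.5, 0.2, 16.7]
finger_gap: 0.15
yaw 1.6268 ft [-0.012  0.157 -0.119] F [-1.5  0.2 16.7] q6 -1.810
```

That was 0.05 short because I miscounted rows. Adding it now.

```bash
python3 -m inch '[0,0,0,0.025,0,0,0,0.025,0,0,0,0]'; python3 st.py
python3 - <<'E'
from h import *
snap("scene","4"); snap("top","4")
crop("scene","4",240,185,90,75,8); crop("top","4",235,190,90,75,8)
E
```

```text
t: 17.48
tcp_pos: [0.5553, 0.0102, 0.0819]
tool_rot: [-0.053, 0.999, -0.0, 0.001]
force: [-0.9, 0.4, 16.8]
finger_gap: 0.151
yaw 1.6767 ft [ 0.108  0.156 -0.149] F [-0.9  0.4 16.8] q6 -1.860
```

View pics/scene4_c.png

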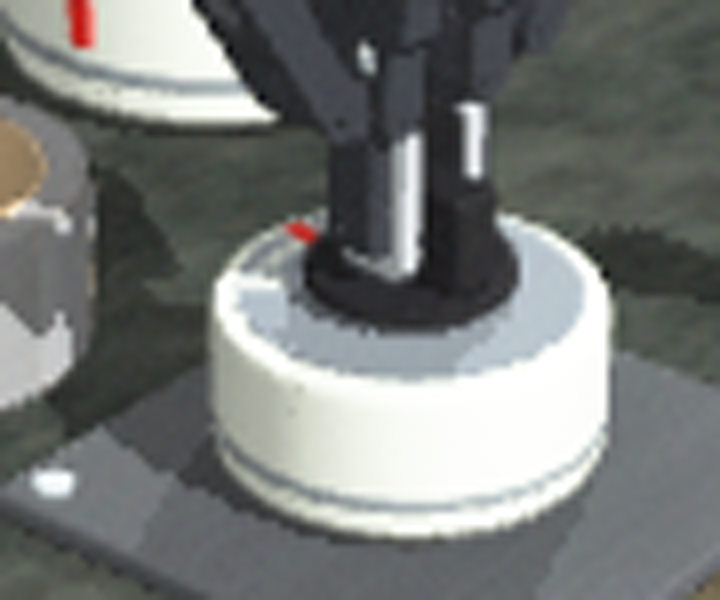

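Relieve the stored twist (about 0.01 rad) while still pressed, then ease the pressure off and open.

```bash
python3 -m inch '[0,0,0,-0.01,0,0,0,0]' >/dev/null; python3 st.py; python3 -m inch '[0,0,0.1,0,0,0,0.1,0,0,0,0.1,0,0,0,0,0]'; python3 st.py
```

```text
yaw 1.6673 ft [ 0.124  0.172 -0.044] F [-0.1 -0.1 16.9] q6 -1.850
t: 18.32
tcp_pos: [0.5553, 0.0102, 0.0836]
tool_rot: [-0.048, 0.999, -0.0, 0.001]
force: [1.0, 1.1, 7.3]
finger_gap: 0.148
yaw 1.6672 ft [ 0.027 -0.222 -0.015] F [1.  1.1 7.3] q6 -1.850
```

```bash
python3 -m inch '[0,0,0.1,0,0,0,0,0]' | grep force;python3 -m inch '[0,0,0.05,0,0,0,0,0]' | grep -E "force|pos"; python3 -m inch '[0,0,0,0,0,0,0,0,0,0,0,0,0,0,0,0]' 40 20; python3 st.py
```

```text
force: [1.6, -0.1, 5.1]
tcp_pos: [0.5552, 0.0102, 0.0843]
force: [3.9, 0.3, 3.5]
t: 19.32
tcp_pos: [0.5541, 0.0103, 0.0839]
tool_rot: [-0.048, 0.999, 0.0, -0.001]
force: [0.2, 0.4, -0.0]
finger_gap: 0.396
yaw 1.6677 ft [0.007 0.048 0.008] F [ 0.2  0.4 -0. ] q6 -1.851
```

```bash
python3 -m inch '[0,0,1,0,0,0,2,0,0,0,3,0,0,0,4,0,0,0,4,0,0,0,3,0,-1,4,0,0,-1,5,0,0,-1,5,0,0,-1,5,0,0,-1,5,0,0,-1,5,0,0,0,0,0,0,0,0,0,0]'
python3 - <<'E'
from h import *
snap("scene","5"); snap("top","5")
E
python3 ov.py 5 0.554 0.0105 6 6 0.0 ov5
python3 - <<'E'
import sys; sys.path.insert(0,'.')
from h import *
crop("top","5",250,205,60,50,12)
E
```

```text
t: 21.08
tcp_pos: [0.4944, 0.2999, 0.2545]
tool_rot: [-0.049, 0.999, -0.0, 0.0]
force: [0.1, -0.2, 0.3]
finger_gap: 0.398
```

View pics/top5_c.png

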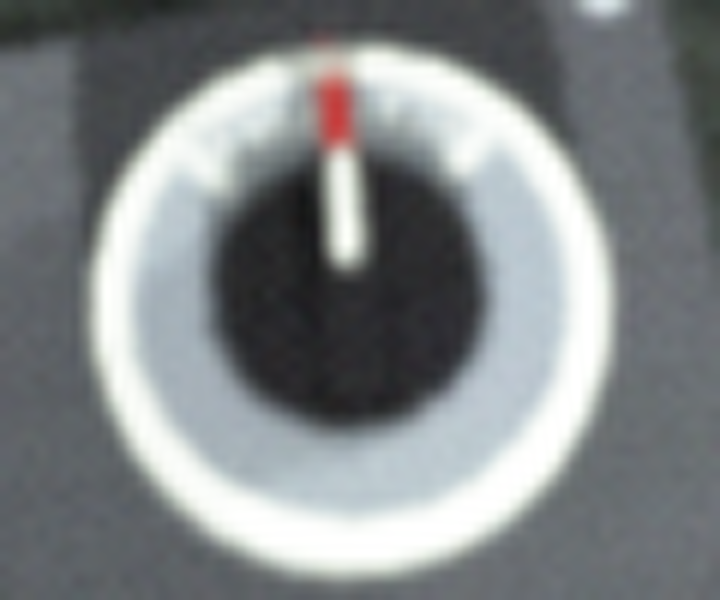

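View pics/scene5.png

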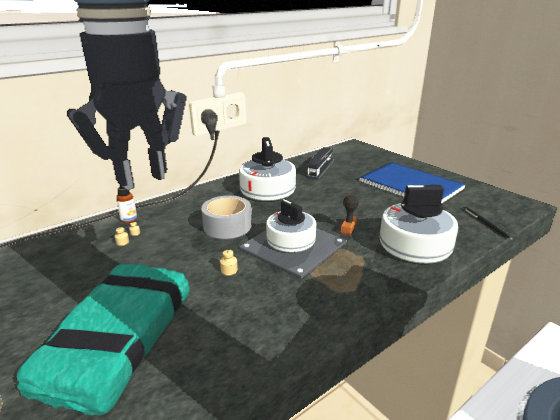

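View pics/ov5_top.png

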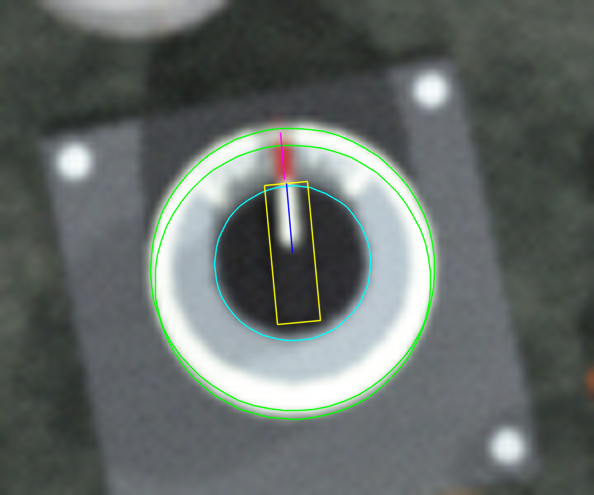

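The white line runs from (345,262) to (340,155) in the enlarged crop. Extended to row 110 it reaches column 338, and the red mark's centre there is about 337, so it is aligned. In the overlay crop the mark is at (283,160), against (282,162) at the start. The timer is upright, the neighbours are unmoved and the robot is clear.

```bash
python3 -c "
from station import job; print(job.sign_off())"
```

```text
the job is handed in; nothing more can be done
None
```

The timer is set and handed in: the knob went clockwise to its end stop, then back 0.75 rad so its white line points at the red mark, and I let go. It took about 21 s of the 72 s allowed.

- **Pressing:** I gripped the knob across its bar and pressed it to its seat. The downward force stayed at about 14 to 18 N throughout the turning, so roughly 17 to 21 N on the plate with the timer's own weight.
- **End stop:** The torque jumped from about 0.2 to 0.4 N m where the stop was expected. I turned about 0.06 rad past that jump before reversing, and a picture then showed the mark shifted by less than about 3 mm clockwise.
- **Turning back:** My first count came up 0.05 rad short; I added it before letting go.
- **Final pictures:** The white line and red mark are in line to within about 1 to 2°. The mark looks within about 1 mm of where it started, less than the shift seen at the stop. The timer is upright, the things around it look unmoved, and the robot is clear and touching nothing.

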